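# Ease the stuck press-fit lid off the tablet caddy with a double-ended wedge

### The job

The bamboo lid has stuck fast in the white caddy on the worktop. Take the blue double-ended wedge and work it gently into the seam at one end of the caddy and then the other in turn, a few millimetres at a time so that the lid comes up level and is never cocked by more than about 3 degrees, and do not take hold of the lid until both ends stand a good 7 mm higher than at the start. Leave the wedge lying flat on the cork mat and the lid flat, right way up, on the middle of the dark wooden board, without disturbing the bottle, the candle or the plant.

Things in the scene. Friction and masses are not known exactly. Their poses are not given: they have to be found in the camera images.
- caddy: White enamelled tablet caddy, fixed to the worktop by its non-slip foot. Origin: centre of its underside; long side along its y. Box 60 x 160 mm, rim 90 mm up, mouth 52 x 102 mm with a flat shoulder at each end (+y, -y) that runs on into a lug handle 52 mm wide, 6 mm thick, level with the rim, reaching 93 mm from the centre. A soft seal grips the plug. Enamel and lid mark if the wedge bears on them with over 25 N.
- lid: Bamboo press-fit lid, 66 x 168 mm, 31 mm high in all, about 0.2 kg, long side along its y. Origin: centre of the plug's underside. Plug 49 x 99 mm, z 0-16; grey collar 58 x 108 mm, z 16-19, resting on the rim when seated; plate z 19-31. Seated, its origin is 74 mm above the caddy's. The seal grips it until it has risen 12 to 15 mm: the last few mm take a straight pull of up to 25 N.
- lid_end_l (a point): Lower edge of the lid's +y end, mid-width: (0, 84, 19) mm in the lid's frame. Seated it is 3 mm above ledge_l: that 3 mm is the seam. The seam is 29 mm deep, from here in to where the collar begins.
- lid_end_r (a point): Lower edge of the lid's -y end, mid-width: (0, -84, 19) mm in the lid's frame. Seated it is 3 mm above ledge_r; same seam. It takes 7 to 12 N upward at one end to start that end, and 7 to 14 N along the wedge to drive it in; the lid stays where it is left. Raising one end lets the other sink by about 0.4 of the gain (not below seated).
- ledge_l (a point): Top of the +y lug handle straight below the lid's end: (0, 84, 90) mm in the caddy's frame. The lug goes on 9 mm farther out, a bare shelf on which the wedge's tip can be set down and slid in under the lid.
- ledge_r (a point): Top of the -y lug handle straight below the lid's end: (0, -84, 90) mm in the caddy's frame; 9 mm of bare shelf beyond, as at the other end.
- wedge: Blue double-ended nylon wedge, 160 mm long, along its x, flat underneath, about 0.09 kg. Origin: centre of its underside. Middle grip 92 mm long, 22 mm wide, 24 mm high; from it a 24 mm wide, 34 mm long blade runs out at either end: flat below, its upper face sloping (0.5 mm per mm) from 19 mm thick at the grip to 1.8 mm at the tip (x = +80 and -80 mm). Smooth: friction about 0.3.
- mat: Cork mat fixed on the worktop, 100 x 230 x 5 mm, long side along its y; origin at the centre of its underside. The wedge starts on it, roughly along it, and goes back on it.
- board: Dark wooden board fixed on the worktop, 130 x 240 x 14 mm, long side along its y; origin at the centre of its underside. The lid is to lie on it.
- soap_bottle: Amber soap bottle standing on the worktop, 60 mm across, 150 mm tall; origin at the centre of its underside. Leave alone.
- candle: Black candle jar, 72 mm across, 75 mm tall; origin at the centre of its underside. Leave alone.
- plant_pot: Small tree in a grey pot, 94 mm across, about 170 mm tall; origin at the centre of its underside. Leave alone.
Not all that is in view belongs to the job. Leave any green or pink look-alike of the lid alone.

How it is judged:
By the outcome, as a careful person would: the job done as asked, in the order asked, and still so for the second after the job is handed in, with the robot touching nothing.
It also fails if it takes over 72 s, if anything falls off the work surface, if the arm or the gripper's body presses on something with over 40 N, if the wrist force passes 120 N, or if a joint passes its speed limit or range.

### The arm

A 7-joint arm with a two-finger parallel gripper is mounted at the origin on the work surface. World frame = base frame: x ahead of the robot, y to its left, z up, the work surface at z = 0. Lengths are in mm, angles in rad, forces in N, time in s.
With the tool pointing down it reaches from about 400 to 875 mm from the base axis. Payload 4.4 kg.
Tool frame: the origin (TCP) lies at the very end of the fingers, on their centre line; the grasp point (between the pads) lies 19 mm behind it; z points along the fingers, y is the line along which they close (so a half turn about z gives the same grasp; the last joint's range is limited). The gripper opens to 85 mm and grips with 20 to 120 N. Pads are 22 mm wide; open, the fingers measure 114 mm over their backs; the gripper's body (76 mm by 85 mm) begins 54 mm behind the grasp point. The pads swing forward as they close: fully open they stand 13 mm farther back than shut.
Start: joints at [-1.341, 0.628, 0.038, 1.517, -0.027, 0.996, -0.02], TCP at [189.453, 621.792, 207.113] pointing down, gripper open.
Joint ranges: [-3.06, 3.06], [-0.37, 2.12], [-1.25, 1.32], [0.18, 2.47], [-1.1, 4.24], [0.23, 1.98], [-2.94, 2.94]. Speed limits (rad/s): [2.57, 2.57, 3.14, 3.14, 3.14, 3.14, 3.14].

### API

Orientations are given as [roll, pitch, yaw] about the fixed x, y, z axes, in that order (R = Rz(yaw) Ry(pitch) Rx(roll)).
In Python, from cell import read_state, get_image, camera_info, finish_job gives the robot as it stands.
- The arm moves only by the tool play_rows, never from a script. Its argument "deltas" is one flat list of numbers, 7 for each row, row after row: the shift along the tool's x, y, z in mm, then the turn, a rotation vector about the tool's x, y, z in rad, then the opening, from 0 (shut) to 1 (fully open). In form: [dx, dy, dz, ax, ay, az, grip, dx, dy, dz, ax, ay, az, grip, ...]. A call has 1 to 10 rows; each row is the pose to reach, as a shift and turn from the pose commanded when the call began, along the tool's axes at that moment; what a row does not reach only later rows make up. A row lasts 1/8 s, in which the tool goes at most 62.5 mm and 10.7 degrees, less where a joint would pass 70% of its speed; a pose out of reach is approached as far as the arm can. A call with a gripper value outside its range is refused whole. The fingers move at their own pace and stop on an object; the grip force is fixed at half the most. Time passes only in rows, so rows that repeat a pose let the fingers close. It gives the time, the measured TCP pose, the force, the opening and the grip force at its end, in the units of the state.
- read_state(): the state, without advancing time (a new reading comes with each control period).
- get_image(name): name is "scene" or "top" or "wrist"; returns the picture (384x512x3 uint8, red, green, blue); there is no depth.
- camera_info(name): a dict with "fx", "fy", "cx", "cy" (pixels), "distortion" ([k1, k2, p1, p2, k3] as OpenCV has them; the pictures are not rectified), "T" (4x4, takes a point from camera to world coordinates). Camera axes: x right, y down, z forward; pixel columns grow to the right and rows downward; lengths in mm; the calibration is good to about 2 mm. A picture is of the moment at which its call begins: read the wrist's pose just before it. camera_info takes no time and is no camera call; for the wrist camera it gives the pose at the moment of the call.
- finish_job(): hands the job in; it is judged then, once.
The state is a dict: "clock": time; "qpos": joint angles; "qd": joint speeds; "tau": joint torques, N m; "eef_pos": TCP position; "tool_rot": TCP orientation; "force": force on the tool from outside, world axes, zero at the start; "torque": the same for the moment, N m; "width": finger opening in mm; "gripper_force": force on a finger pad.
Only numpy, scipy, OpenCV 4.12 (cv2) and the standard library are available. Lean on these libraries where they do the work, as an engineer would, in place of code of your own. Each camera call takes 0.05 s, during which the arm holds its last target. There are 200 camera calls.

## Working session

There is one attempt and no reset: what is moved stays moved. The work goes in short steps, Python scripts to look and compute and a tool call to move; the robot and the scene stay as the last step left them, time stands still between calls to the robot, and variables do not carry over. Pictures are saved under pics/ and viewed, at most 13 in all, crops included, and the job is handed in when it is done.

Besides the shell and the picture viewer there is one more tool, called as name(argument=value, ...), one argument or row to a line, values as JSON. play_rows: Moves the arm, as the interface text tells. Its arguments: {"type":"object","properties":{"deltas":{"type":"array"}},"required":["deltas"]}

```bash
ls; mkdir -p pics
python3 - <<'E'
from cell import *
import cv2, numpy as np
s=read_state(); print(s)
a=get_image("scene");b=get_image("top")
cv2.imwrite("pics/s0.png",a[...,::-1]);cv2.imwrite("pics/t0.png",b[...,::-1])
for n in("scene","top","wrist"):print(n,camera_info(n))
E
```

```text
pics
{'clock': 0.0, 'qpos': array([-1.34079474,  0.62933761,  0.03844795,  1.51837471, -0.02702259,
        0.99625999, -0.01999698]), 'qd': array([ 6.52856592e-04, -2.02243371e-03,  1.66088123e-03,  1.17884863e-03,
        1.27529335e-03,  4.05326108e-05, -5.66979554e-05]), 'tau': array([-3.85134890e-04, -5.63408625e+01,  1.22638173e+00, -1.93450338e+01,
        1.10350846e-02,  1.03152005e-02, -4.90215569e-06]), 'eef_pos': array([189.25641281, 621.1477752 , 206.19258739]), 'tool_rot': array([-3.13973100e+00,  8.63925134e-06,  2.84577680e+00]), 'force': array([ 0.37302103,  0.72289772, -0.22057558]), 'torque': array([-0.00593586,  0.03834286,  0.04366988]), 'gripper_force': 0.0, 'width': 85.42487768682744}
scene {'fx': 447.2781691577079, 'fy': 447.2781691577079, 'cx': 259.9655894056023, 'cy': 182.32941684401686, 'distortion': array([-0.01544388,  0.        ,  0.        ,  0.        ,  0.        ]), 'T': array([[-6.73707553e-01,  5.61451676e-01, -4.80510300e-01,
         1.21697340e+03],
       [ 7.38969848e-01,  5.06146363e-01, -4.44679011e-01,
         6.63594772e+02],
       [-6.4
[... 540 characters left out ...]
30361899e-03, -1.41149675e-01, -9.89961326e-01,
         1.22827703e+03],
       [ 0.00000000e+00,  0.00000000e+00,  0.00000000e+00,
         1.00000000e+00]])}
wrist {'fx': 328.09242599587697, 'fy': 328.09242599587697, 'cx': 251.5218784393395, 'cy': 189.13299668791365, 'distortion': array([0.01267295, 0.        , 0.        , 0.        , 0.        ]), 'T': array([[ 2.90831525e-01,  9.07968053e-01,  3.01680358e-01,
         1.12032133e+02],
       [ 9.56773525e-01, -2.75599315e-01, -9.28947787e-02,
         6.44888560e+02],
       [-1.20259132e-03,  3.15656510e-01, -9.48872764e-01,
         3.73293461e+02],
       [ 0.00000000e+00,  0.00000000e+00,  0.00000000e+00,
         1.00000000e+00]])}
```

View pics/s0.png

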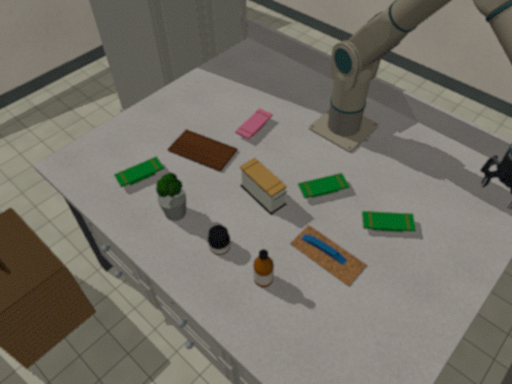

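View pics/t0.png

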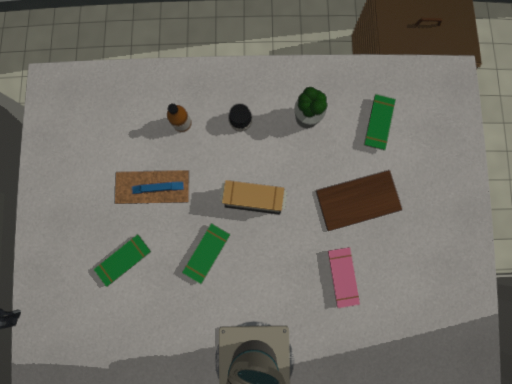

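Top view: the bamboo lid on the white caddy is at about (253,197), the blue wedge on the cork mat at (157,187) and the dark board at (358,200). The green look-alikes are at (380,122), (207,253) and (122,260), the pink one at (344,277). The only bamboo-coloured lid sitting on a caddy is the one at (253,197).

```bash
cat > h.py <<'E'
import cv2, numpy as np
from cell import *
from scipy.spatial.transform import Rotation as R
def ray(c,uv):
    K=np.array([[c["fx"],0,c["cx"]],[0,c["fy"],c["cy"]],[0,0,1]])
    n=cv2.undistortPoints(np.float64(uv).reshape(-1,1,2),K,np.float64(c["distortion"])).reshape(-1,2)
    d=np.c_[n,np.ones(len(n))]@c["T"][:3,:3].T
    return c["T"][:3,3],d
def onz(c,uv,z):
    o,d=ray(c,uv); return o+d*((z-o[2])/d[:,2])[:,None]
def mask(im,lo,hi):
    m=cv2.inRange(cv2.cvtColor(im,cv2.COLOR_RGB2HSV),lo,hi)
    return cv2.morphologyEx(m,cv2.MORPH_CLOSE,np.ones((5,5)))
def blob(m,near=None):
    cs=cv2.findContours(m,cv2.RETR_EXTERNAL,cv2.CHAIN_APPROX_NONE)[0]
    if near is None: return max(cs,key=cv2.contourArea)
    cs=[k for k in cs if cv2.contourArea(k)>60]
    return min(cs,key=lambda k:np.hypot(*(k.reshape(-1,2).mean(0)-near)))
def rect(c,cnt,z):
    p=onz(c,cnt.reshape(-1,2),z)[:,:2].astype(np.float32)
    (x,y),(w,h),a=cv2.minAreaRect(p)
    if w>h:w,h,a=h,w,a+90   # w short, h long; long axis dir = a+90 deg
    return np.round([x,y,w,h,(a+90)%180],1)
COL=dict(lid=((12,110,120),(25,255,255)),wedge=((100,120,60),(125,255,255)),board=((2,80,20),(12,255,110)),cork=((8,60,60),(18,200,190)))
E
python3 - <<'E'
from h import *
im=cv2.imread("pics/t0.png")[...,::-1].copy();hs=cv2.cvtColor(im,cv2.COLOR_RGB2HSV)
for u,v in((253,197),(157,187),(358,200),(180,200),(120,185)):print(u,v,hs[v,u])
c=camera_info("top")
for n,near,z in(("lid",(253,197),105),("wedge",(157,187),20),("board",(358,200),14),("cork",(152,187),5)):
    k=blob(mask(im,*COL[n]),near);print(n,rect(c,k,z),cv2.boundingRect(k))
big=cv2.resize(im[150:230,100:420],None,fx=2.5,fy=2.5,interpolation=cv2.INTER_CUBIC);cv2.imwrite("pics/t0c.png",big[...,::-1])
E
```

```text
253 197 [ 18 137 140]
157 187 [102 181 107]
358 200 [ 12 151  66]
180 200 [ 15 135 115]
120 185 [ 14 130 114]
lid [479.6  -5.6  62.5 164.5  81.7] (223, 181, 61, 29)
wedge [518.3 285.   22.  151.6  93.9] (133, 182, 50, 11)
board [ 470.5 -324.6  125.4  236.2  104.5] (317, 171, 85, 59)
cork [522.5 308.2  99.6 228.6  90.3] (115, 170, 74, 34)
```

View pics/t0c.png

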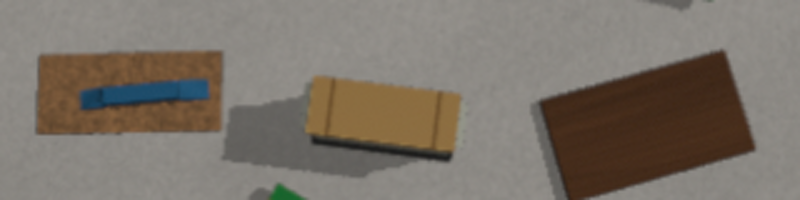

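```bash
cat >> h.py <<'E'
def go(x,y,z,yawdeg,s=None):
    s=s or read_state()
    A=R.from_euler("xyz",s["tool_rot"]);B=R.from_euler("xyz",[np.pi,0,np.deg2rad(yawdeg)])
    d=A.inv().apply(np.array([x,y,z])-s["eef_pos"]); w=(A.inv()*B).as_rotvec()
    print("d",np.round(d,1),"w",np.round(w,4))
def st():
    s=read_state();print("t%.2f"%s["clock"],"p",np.round(s["eef_pos"],1),"r",np.round(np.rad2deg(s["tool_rot"]),2),"F",np.round(s["force"],1),"T",np.round(s["torque"],2),"w%.1f g%.0f"%(s["width"],s["gripper_force"]),"q",np.round(s["qpos"],2))
    return s
E
python3 -c "
from h import *
go(518,285,120,93.9)"
```

```text
d [-412.5 -225.7   86.7] w [-1.400e-03  1.000e-03  1.207e+00]
```

play_rows(
  deltas=[-412, -226, 86, 0, 0, 1.207, 1, -412, -226, 86, 0, 0, 1.207, 1, -412, -226, 86, 0, 0, 1.207, 1, -412, -226, 86, 0, 0, 1.207, 1, -412, -226, 86, 0, 0, 1.207, 1, -412, -226, 86, 0, 0, 1.207, 1, -412, -226, 86, 0, 0, 1.207, 1, -412, -226, 86, 0, 0, 1.207, 1, -412, -226, 86, 0, 0, 1.207, 1, -412, -226, 86, 0, 0, 1.207, 1],
)

```text
clock: 1.35
eef_pos: [516.8, 286.2, 120.7]
tool_rot: [-3.14, -0.001, 1.639]
force: [-1.1, 0.7, -0.5]
width: 85.2
gripper_force: 0.0
```

Run:
```python
from h import *
st();c=camera_info("wrist");im=get_image("wrist");cv2.imwrite("pics/w1.png",im[...,::-1])
for n,z in(("wedge",25),("cork",5)):
    k=blob(mask(im,*COL[n]));print(n,rect(c,k,z),cv2.boundingRect(k))
```

```text
t1.35 p [516.8 286.2 120.7] r [-1.7992e+02 -3.0000e-02  9.3930e+01] F [-1.1  0.7 -0.5] T [ 0.06  0.01 -0.01] w85.2 g0 q [-0.75  0.67  0.31  1.78 -0.29  0.74 -0.21]
wedge [517.9 295.   22.3 147.4  94.2] (239, 78, 29, 174)
cork [522.1 310.   99.6 230.6  90.4] (201, 0, 133, 268)
```

View pics/w1.png

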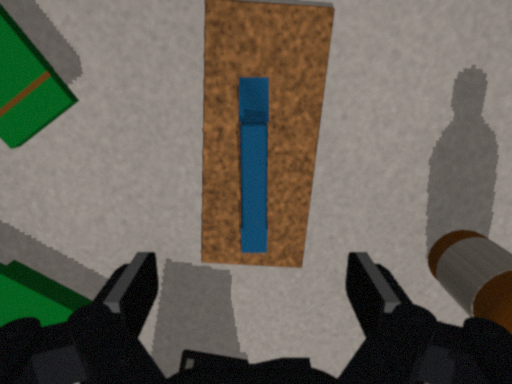

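Wrist view: wedge at u 239–268, v 78–252 on the cork, with the far blade at v 78–123. The bottle stays well to the right.

Run:
```python
from h import *
im=cv2.imread("pics/w1.png")[...,::-1].copy();c=camera_info("wrist")
k=blob(mask(im,*COL["wedge"])).reshape(-1,2)
for v0 in (78,252):
    q=k[abs(k[:,1]-v0)<=1].mean(0)+[0.5,0.5*(1 if v0>100 else -1)];print(q,onz(c,[q],6)[0].round(1))
for v in(95,130,160,190,220,245):
    r=k[k[:,1]==v][:,0];print(v,r.min(),r.max(),onz(c,[((r.min()+r.max()+1)/2,v)],29 if 125<v<215 else 18)[0].round(1))
print(cv2.cvtColor(im,cv2.COLOR_RGB2HSV)[74:256:3,254,2])
```

```text
[254.          77.56666667] [512.9 369.8   6. ]
[254.  251.5] [524.5 211.3   6. ]
95 239 267 [513.4 356.7  18. ]
130 241 266 [515.6 330.8  29. ]
160 241 266 [517.3 306.8  29. ]
190 242 266 [519.6 281.4  29. ]
220 242 265 [521.6 249.5  18. ]
245 242 265 [523.4 224.6  18. ]
[ 95  80  95  92  88  88  91  87  89  85  87  86  81  74  72  71  64  84
 106 105 102 102 104 104 105 104 103 106 107 102 105 105  98 105 106 102
 106 105 105 104 105 104 103 104 105 106 103 107 102 105 103 106 107 106
 108 105 106 108 109 106 118]
```

```bash
python3 -c "
from h import *
go(518.7,290.6,7.5,94.2)"
```

```text
d [  3.4   2.6 113.4] w [-0.0012 -0.0009 -0.0035]
```

play_rows(
  deltas=[3.4, 2.6, 50, 0, 0, -0.005, 1, 3.4, 2.6, 90, 0, 0, -0.005, 1, 3.4, 2.6, 110, 0, 0, -0.005, 1, 3.4, 2.6, 113, 0, 0, -0.005, 1, 3.4, 2.6, 113, 0, 0, -0.005, 1, 3.4, 2.6, 113, 0, 0, -0.005, 0, 3.4, 2.6, 113, 0, 0, -0.005, 0, 3.4, 2.6, 113, 0, 0, -0.005, 0, 3.4, 2.6, 113, 0, 0, -0.005, 0, 3.4, 2.6, 113, 0, 0, -0.005, 0],
)

```text
clock: 2.65
eef_pos: [520.0, 289.1, 8.1]
tool_rot: [-3.142, -0.0, 1.644]
force: [0.5, -0.4, -0.2]
width: 0.0
gripper_force: 0.0
```

```bash
python3 -c "
from h import *
st()"
```

```text
t2.65 p [520.  289.1   8.1] r [-180.     -0.     94.18] F [ 0.5 -0.4 -0.2] T [0.01 0.01 0.04] w0.0 g0 q [-0.7   0.84  0.24  1.82 -0.35  0.52 -0.16]
```

The fingers shut on nothing; I'll look.

Run:
```python
from h import *
c=camera_info("wrist");im=get_image("wrist");t=get_image("scene")
cv2.imwrite("pics/w2.png",np.hstack([im[:,100:420],cv2.resize(t[130:306,240:400],None,fx=2,fy=2)[:384] if 0 else cv2.resize(t[180:310,260:400],(384*140//130,384))])[...,::-1])
```

```text
(no output)
```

View pics/w2.png

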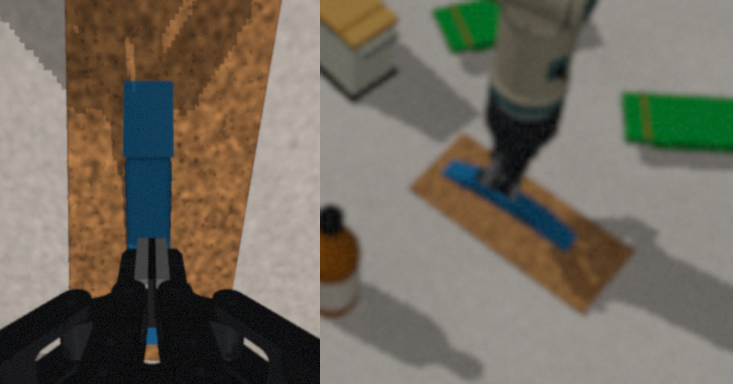

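Run:
```python
from h import *
s=st();c=camera_info("wrist");T=np.linalg.inv(c["T"])
K=np.array([[c["fx"],0,c["cx"]],[0,c["fy"],c["cy"]],[0,0,1]])
p=s["eef_pos"]
for dz in(0,10,19,22,30):
    q=T[:3,:3]@(p+[0,0,dz])+T[:3,3];print(dz,(K@q/q[2])[:2].round(1))
print(c["T"][:3,3]-p)
im=cv2.imread("pics/w2.png")[...,::-1].copy()
for v in(81,157):print(onz(c,[(248,v)],6)[0],onz(c,[(248,v)],29)[0])
```

```text
t2.75 p [520.  289.1   8.1] r [-179.99   -0.     94.18] F [0.  0.8 0.5] T [-0.05 -0.01  0.02] w0.0 g0 q [-0.7   0.84  0.24  1.82 -0.35  0.52 -0.16]
0 [251. 232.]
10 [251.  240.3]
19 [250.9 248.5]
22 [250.9 251.5]
30 [250.9 259.8]
[ -5.74759012  80.52807051 166.99552653]
[512.67118352 369.08986114   6.        ] [512.88513258 369.15869991  29.        ]
[515.32912359 331.29653394   6.        ] [515.18147424 336.50695118  29.        ]
```

Run:
```python
from h import *
s=read_state();c=camera_info("wrist");T=np.linalg.inv(c["T"]);p=s["eef_pos"]
im=get_image("wrist");k=mask(im,*COL["cork"]);b=mask(im,*COL["wedge"])
for v in(40,60,100,130,220):
    r=np.nonzero(k[v])[0];w=np.nonzero(b[v])[0];g=lambda u,z:onz(c,[(u,v)],z)[0]
    print(v,r.min(),r.max(),np.linalg.norm(g(r.max()+1,5)-g(r.min(),5)).round(1),w.min() if len(w) else 0, w.max() if len(w) else 0,[np.linalg.norm(g(w.max()+1,z)-g(w.min(),z)).round(1) for z in(6,29)] if len(w) else 0)
K=np.array([[c["fx"],0,c["cx"]],[0,c["fy"],c["cy"]],[0,0,1]])
for dy,z in((11,29),(11,8),(0,29),(11,20),(6,29)):
    q=T[:3,:3]@(np.array([p[0],p[1]+dy,z]))+T[:3,3];print(dy,z,(K@q/q[2])[:2].round(1))
```

```text
40 165 374 99.3 0 0 0
60 166 371 99.2 0 0 0
100 167 364 99.0 224 272 [np.float64(24.4), np.float64(21.1)]
130 167 358 98.8 224 272 [np.float64(25.1), np.float64(21.7)]
220 168 343 99.1 227 269 [np.float64(24.1), np.float64(20.8)]
11 29 [252.6 230.5]
11 8 [252.4 213.9]
0 29 [250.9 250.4]
11 20 [252.5 222.9]
6 29 [251.8 239.6]
```

play_rows(
  deltas=[0, 0, -30, 0, 0, 0, 0, 0, 0, -30, 0, 0, 0, 0],
)

```text
clock: 3.05
eef_pos: [521.6, 289.7, 39.8]
tool_rot: [3.138, -0.002, 1.644]
force: [-0.7, -0.3, 0.2]
width: -0.4
gripper_force: 0.0
```

Run:
```python
from h import *
st();im=get_image("wrist")
a=cv2.imread("pics/w2.png")[180:384,90:220];b=im[180:384,190:320,::-1]
cv2.imwrite("pics/w3.png",cv2.resize(np.hstack([a,b]),None,fx=2.8,fy=2.8))
b=mask(im,*COL["wedge"]);x,y,w,h=cv2.boundingRect(blob(b));print(x,y,w,h)
```

```text
t3.05 p [521.6 289.7  39.8] r [ 1.7979e+02 -9.0000e-02  9.4180e+01] F [-0.7 -0.3  0.2] T [ 0.    0.01 -0.01] w-0.4 g0 q [-0.71  0.79  0.26  1.81 -0.34  0.58 -0.17]
225 83 41 166
```

View pics/w3.png

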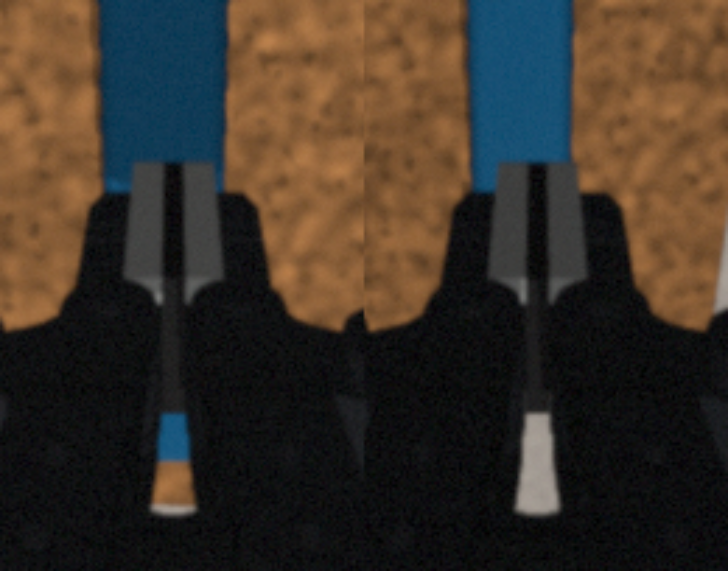

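The free-air view is identical, so the shut fingertips were standing at or above the wedge's top (z 29) while the TCP read 8. The tips therefore seem to sit behind the nominal TCP. I'll probe gently for contact.

play_rows(
  deltas=[0, 0, 20, 0, 0, 0, 0, 0, 0, 30, 0, 0, 0, 0, 0, 0, 30, 0, 0, 0, 0, 0, 0, 31, 0, 0, 0, 0, 0, 0, 32, 0, 0, 0, 0],
)

```text
clock: 3.72
eef_pos: [520.4, 289.3, 6.5]
tool_rot: [3.141, -0.0, 1.644]
force: [1.0, -0.3, 0.2]
width: 0.2
gripper_force: 0.0
```

Run:
```python
from h import *
st();a=get_image("scene");b=get_image("top")
cv2.imwrite("pics/p4.png",np.hstack([cv2.resize(a[200:290,280:380],(500,450),interpolation=cv2.INTER_CUBIC),cv2.resize(b[160:215,120:200][:, 10:65],(300,300),interpolation=cv2.INTER_CUBIC)[:450] if 0 else cv2.copyMakeBorder(cv2.resize(b[160:215,130:185],(300,300),interpolation=cv2.INTER_CUBIC),0,150,0,0,cv2.BORDER_CONSTANT)])[...,::-1])
```

```text
t3.73 p [520.4 289.3   6.5] r [ 1.7996e+02 -2.0000e-02  9.4180e+01] F [ 1.  -0.3  0.2] T [0.01 0.03 0.  ] w0.2 g0 q [-0.7   0.84  0.23  1.82 -0.35  0.52 -0.16]
```

View pics/p4.png

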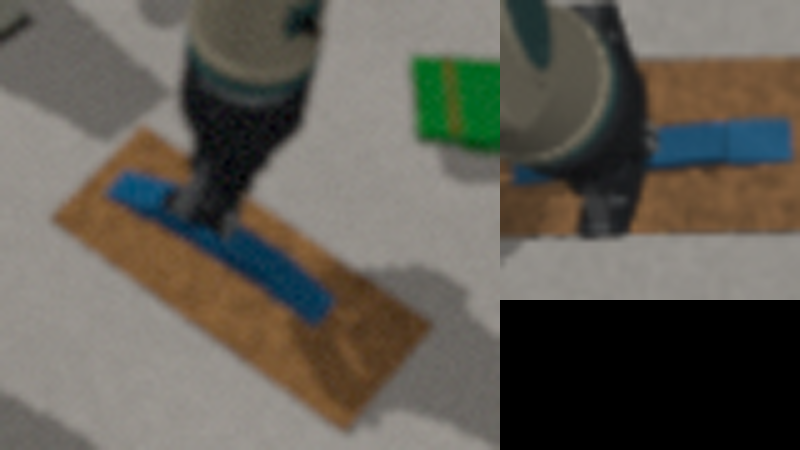

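play_rows(
  deltas=[0, 0, 2, 0, 0, 0, 0, 0, 0, 3, 0, 0, 0, 0, 0, 0, 4, 0, 0, 0, 0],
)

```text
clock: 4.2
eef_pos: [520.5, 289.3, 4.8]
tool_rot: [3.141, -0.001, 1.644]
force: [-6.1, -2.8, 27.7]
width: -0.3
gripper_force: 13.7
```

play_rows(
  deltas=[0, 0, 1, 0, 0, 0, 0, 0, 0, 2, 0, 0, 0, 0],
)

```text
clock: 4.45
eef_pos: [520.5, 289.4, 4.7]
tool_rot: [3.141, -0.002, 1.643]
force: [-9.2, -4.5, 42.5]
width: 0.0
gripper_force: 21.4
```

play_rows(
  deltas=[0, 0, 1, 0, 0, 0, 0, 0, 0, 2, 0, 0, 0, 0],
)

```text
clock: 4.7
eef_pos: [520.6, 289.4, 4.6]
tool_rot: [3.141, -0.003, 1.643]
force: [-13.5, -5.3, 58.2]
width: 0.4
gripper_force: 29.1
```

Contact came at TCP z ≈ 5.0 over the wedge top at 29, so the shut tips are about 24 mm behind the reported TCP. Back off and open.

play_rows(
  deltas=[0, 0, -6, 0, 0, 0, 0, 0, 0, -30, 0, 0, 0, 0, 0, 0, -40, 0, 0, 0, 1, 0, 0, -40, 0, 0, 0, 1, 0, 0, -40, 0, 0, 0, 1, 0, 0, -40, 0, 0, 0, 1],
)

```text
clock: 5.45
eef_pos: [519.5, 288.8, 37.2]
tool_rot: [-3.14, 0.001, 1.644]
force: [-0.4, -0.1, -0.6]
width: 72.1
gripper_force: 0.0
```

Run:
```python
from h import *
st();c=camera_info("wrist");im=get_image("wrist");cv2.imwrite("pics/w5.png",im[...,::-1])
b=mask(im,*COL["wedge"]);k=blob(b).reshape(-1,2);print(k.min(0),k.max(0))
for v in (k[:,1].min(),k[:,1].max()):
    q=k[abs(k[:,1]-v)<=1].mean(0);print(q,onz(c,[q],6)[0].round(1))
for v in(100,150,180,200,220):
    r=k[k[:,1]==v][:,0];r=[r.min(),r.max()+1]
    P=onz(c,[(r[0],v),(r[1],v)],29);print(v,r,P.mean(0).round(1),np.linalg.norm(P[1]-P[0]).round(1))
```

```text
t5.45 p [519.5 288.8  37.2] r [-1.7992e+02  4.0000e-02  9.4180e+01] F [-0.4 -0.1 -0.6] T [0.02 0.05 0.04] w72.1 g0 q [-0.71  0.79  0.26  1.81 -0.34  0.58 -0.17]
[229  81] [270 312]
[249.52380952  81.04761905] [512.7 368.8   6. ]
[249.96969697 311.93939394] [524.5 210.    6. ]
100 [np.int32(229), np.int32(270)] [513.5 359.6  29. ] 21.1
150 [np.int32(231), np.int32(269)] [515.7 333.6  29. ] 20.6
180 [np.int32(231), np.int32(269)] [516.9 316.7  29. ] 21.2
200 [np.int32(231), np.int32(268)] [517.5 304.8  29. ] 21.1
220 [np.int32(232), np.int32(268)] [518.6 292.5  29. ] 20.9
```

View pics/w5.png

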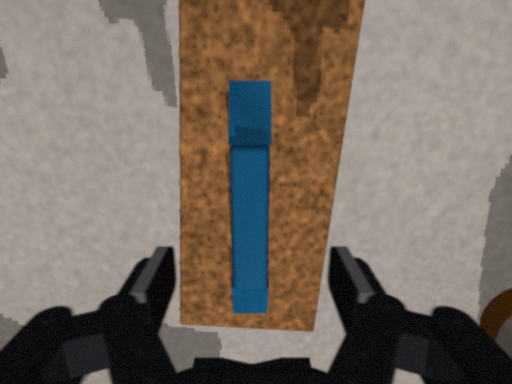

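play_rows(
  deltas=[0.5, -0.8, 25, 0, 0, 0, 1, 0.5, -0.8, 40, 0, 0, 0, 1, 0.5, -0.8, 42, 0, 0, 0, 1, 0.5, -0.8, 44, 0, 0, 0, 1, 0.5, -0.8, 44, 0, 0, 0, 1],
)

```text
clock: 6.12
eef_pos: [519.6, 289.6, -5.5]
tool_rot: [3.141, -0.0, 1.644]
force: [-0.3, -0.8, 0.9]
width: 85.6
gripper_force: 0.0
```

play_rows(
  deltas=[0, 0, 2, 0, 0, 0, 1, 0, 0, 4, 0, 0, 0, 1, 0, 0, 6, 0, 0, 0, 1, 0, 0, 6, 0, 0, 0, 1],
)

```text
clock: 6.62
eef_pos: [519.0, 289.5, -12.1]
tool_rot: [-3.141, 0.0, 1.644]
force: [0.3, -0.5, 0.1]
width: 85.5
gripper_force: 0.0
```

play_rows(
  deltas=[0, 0, 4, 0, 0, 0, 1, 0, 0, 4, 0, 0, 0, 0, 0, 0, 4, 0, 0, 0, 0, 0, 0, 4, 0, 0, 0, 0, 0, 0, 4, 0, 0, 0, 0, 0, 0, 4, 0, 0, 0, 0, 0, 0, 4, 0, 0, 0, 0],
)

```text
clock: 7.5
eef_pos: [519.5, 289.6, -15.6]
tool_rot: [3.141, -0.0, 1.644]
force: [0.8, 0.8, 2.7]
width: 20.6
gripper_force: 59.4
```

play_rows(
  deltas=[0, 0, -15, 0, 0, 0, 0, 0, 0, -60, 0, 0, 0, 0, 0, 0, -120, 0, 0, 0, 0, 0, 0, -180, 0, 0, 0, 0, 0, 0, -195, 0, 0, 0, 0, 0, 0, -195, 0, 0, 0, 0],
)

```text
clock: 8.25
eef_pos: [519.3, 289.8, 180.2]
tool_rot: [3.14, -0.001, 1.644]
force: [-0.3, -0.7, -1.9]
width: 20.8
gripper_force: 58.9
```

```bash
python3 -c "
from h import *
st();go(495,-140,180,81.7)"
```

```text
t8.25 p [519.3 289.8 180.2] r [ 1.7992e+02 -7.0000e-02  9.4190e+01] F [-0.3 -0.7 -1.9] T [-0.    0.05 -0.02] w20.8 g59 q [-0.78  0.6   0.36  1.72 -0.26  0.87 -0.24]
d [-4.268e+02 -5.560e+01 -4.000e-01] w [ 0.0013 -0.0014  0.218 ]
```

play_rows(
  deltas=[-60, -13, 0, 0, 0, 0.218, 0, -120, -26, 0, 0, 0, 0.218, 0, -180, -39, 0, 0, 0, 0.218, 0, -240, -52, 0, 0, 0, 0.218, 0, -300, -65, 0, 0, 0, 0.218, 0, -360, -78, 0, 0, 0, 0.218, 0, -410, -88, 0, 0, 0, 0.218, 0, -424, -90.5, 0, 0, 0, 0.218, 0, -424, -90.5, 0, 0, 0, 0.218, 0, -424, -90.5, 0, 0, 0, 0.218, 0],
)

```text
clock: 9.5
eef_pos: [459.7, -137.8, 178.2]
tool_rot: [-3.14, -0.001, 1.428]
force: [0.4, -0.3, -1.7]
width: 20.6
gripper_force: 58.9
```

Run:
```python
from h import *
st();c=camera_info("wrist");im=get_image("wrist");cv2.imwrite("pics/w6.png",im[...,::-1])
hs=cv2.cvtColor(im,cv2.COLOR_RGB2HSV)
k=blob(mask(im,*COL["lid"]));print(cv2.boundingRect(k),rect(c,k,105))
```

```text
t9.50 p [ 459.7 -137.8  178.2] r [-1.7988e+02 -7.0000e-02  8.1840e+01] F [ 0.4 -0.3 -1.7] T [-0.02 -0.01  0.01] w20.6 g59 q [-0.06  0.46  0.41  2.02 -0.27  0.72  0.38]
(216, 0, 88, 125) [476.9 -49.   58.3  79.   81.9]
```

View pics/w6.png

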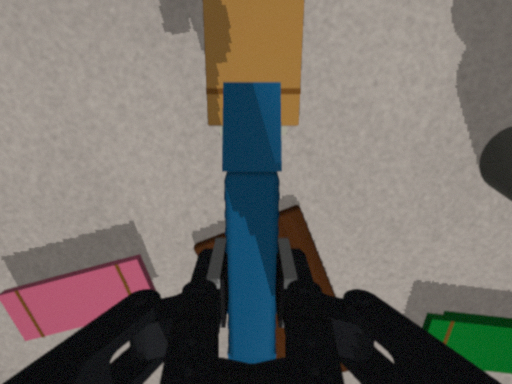

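The lid fills u 206–300 from v 0 to v 125 (its −y end). The wedge's tip is at v 83, u 223–281, central over it.

Run:
```python
from h import *
im=cv2.imread("pics/w6.png")[...,::-1].copy();c=camera_info("wrist");s=read_state()
m=mask(im,(10,100,50),(28,255,255));b=mask(im,*COL["wedge"])
A=[]
for v in range(5,80,10):
    r=np.nonzero(m[v])[0];r=[r.min(),r.max()+1];P=onz(c,[(r[0],v),(r[1],v)],105);A.append(P.mean(0)[:2]);print(v,r,P.mean(0).round(1),np.linalg.norm(P[1]-P[0]).round(1))
A=np.array(A);f=np.polyfit(A[:,1],A[:,0],1);print("axis angle",90-np.rad2deg(np.arctan(f[0])),"x at y=-5.6,-90",np.polyval(f,[-5.6,-90]))
for u in(212,217,288,294):
    r=np.nonzero(m[:160,u])[0];print(u,r.max(),onz(c,[(u,r.max()+1)],105)[0].round(1),onz(c,[(u,r.max()+1)],93)[0].round(1))
k=blob(b).reshape(-1,2);v=k[:,1].min();q=k[abs(k[:,1]-v)<=1].mean(0);P=onz(c,[q],s["eef_pos"][2]+22)[0]
yaw=s["tool_rot"][2];d=P[:2]-s["eef_pos"][:2];print("tip",q,P.round(1),"tool x,y",d@[np.cos(yaw),np.sin(yaw)],d@[np.sin(yaw),-np.cos(yaw)])
for v in(100,140,190,220,330):
    r=np.nonzero(b[v])[0];P=onz(c,[((r.min()+r.max()+1)/2,v)],s["eef_pos"][2]+(45 if v>171 else 34))[0];d=P[:2]-s["eef_pos"][:2];print(v,r.min(),r.max(),"y off",d@[np.sin(yaw),-np.cos(yaw)])
```

```text
5 [np.int64(203), np.int64(304)] [479.3 -12.2 105. ] 65.6
15 [np.int64(204), np.int64(303)] [478.5 -18.  105. ] 64.8
25 [np.int64(204), np.int64(303)] [477.6 -23.8 105. ] 65.4
35 [np.int64(204), np.int64(303)] [476.8 -29.7 105. ] 66.0
45 [np.int64(205), np.int64(302)] [476.  -35.8 105. ] 65.2
55 [np.int64(206), np.int64(302)] [475.4 -42.  105. ] 65.2
65 [np.int64(206), np.int64(301)] [474.2 -48.2 105. ] 65.1
75 [np.int64(206), np.int64(301)] [473.3 -54.6 105. ] 65.7
axis angle 82.13472041952105 x at y=-5.6,-90 [480.17387008 468.51452788]
212 124 [438.8 -84.2 105. ] [437.2 -85.5  93. ]
217 124 [442.4 -84.7 105. ] [440.9 -86.   93. ]
288 124 [493.3 -91.9 105. ] [494.4 -93.6  93. ]
294 125 [497.6 -93.3 105. ] [498.9 -95.   93. ]
tip [251.5         83.46428571] [471.4 -59.1 200.5] tool x,y 79.49409818542783 0.260373462080814
100 224 279 y off 0.4714925503169862
140 223 280 y off 0.49078243891566053
190 225 277 y off 0.31040090794355546
220 226 276 y off 0.31989447233823354
330 229 274 y off 0.5880120468333847
```

```bash
cat >> h.py <<'E'
C0=np.array([480.,-5.5]);AX=np.deg2rad(82.0)
def cad(s,z,t=0.):   # TCP at axial s (along caddy +y) from caddy centre
    u=np.array([np.cos(AX),np.sin(AX)]);p=C0+s*u+t*np.array([-u[1],u[0]]);go(p[0],p[1],z,82.0)
def sst():
    s=st();u=np.array([np.cos(AX),np.sin(AX)]);d=s["eef_pos"][:2]-C0;print("s %.1f lat %.1f Fax %.1f"%(d@u,d@[-u[1],u[0]],s["force"][:2]@u));return s
E
python3 -c "
from h import *
cad(-168.2,76)"
```

```text
d [-34.5   1.8 102.4] w [-0.0015 -0.001  -0.0023]
```

play_rows(
  deltas=[-34.5, 1.8, 0, 0, 0, -0.0023, 0, -34.5, 1.8, 50, 0, 0, -0.0023, 0, -34.5, 1.8, 90, 0, 0, -0.0023, 0, -34.5, 1.8, 102, 0, 0, -0.0023, 0, -34.5, 1.8, 102, 0, 0, -0.0023, 0, -34.5, 1.8, 102, 0, 0, -0.0023, 0],
)

```text
clock: 10.3
eef_pos: [457.9, -174.4, 78.3]
tool_rot: [3.139, 0.0, 1.429]
force: [-0.7, 0.5, -0.6]
width: 20.7
gripper_force: 59.0
```

```bash
python3 -c "
from h import *
sst();cad(-168.2,76)"
```

```text
t10.30 p [ 457.9 -174.4   78.3] r [1.7986e+02 2.0000e-02 8.1870e+01] F [-0.7  0.5 -0.6] T [-0.   -0.02  0.01] w20.7 g59 q [ 0.11  0.63  0.3   2.08 -0.38  0.48  0.55]
s -170.3 lat -1.6 Fax 0.4
d [ 2.1 -1.6  2.3] w [ 0.0025  0.0004 -0.0023]
```

```bash
cat >> h.py <<'E'
MV=[(-412,-226,86,1.207),(3.4,2.6,113,-.005),(0,0,-30,0),(0,0,32,0),(0,0,8,0),(0,0,-40,0),(.5,-.8,44,0),(0,0,10,0),(0,0,-195,0),(-424,-90.5,0,.218),(-34.5,1.8,102,-.0023)]
def cmd(mv=None):
    p=np.array([189.453,621.792,207.113]);y=2.8458
    for d in (mv or MV):
        p=p+[d[0]*np.cos(y)+d[1]*np.sin(y),d[0]*np.sin(y)-d[1]*np.cos(y),-d[2]];y-=d[3]
    return p,y
E
python3 - <<'E'
from h import *
for n in (2,9,10,11):
    p,y=cmd(MV[:n]);print(n,p.round(1),np.rad2deg(y).round(2))
E
```

```text
2 [520.  289.1   8.1] 94.18
9 [519.2 289.5 179.1] 94.18
10 [ 459.9 -140.   179.1] 81.69
11 [ 456.7 -174.4   77.1] 81.82
```

play_rows(
  deltas=[1, 0, 4, 0, 0, 0, 0, 1, 0, 6.5, 0, 0, 0, 0, 1, 0, 6.5, 0, 0, 0, 0],
)

```text
clock: 10.68
eef_pos: [456.8, -173.3, 70.7]
tool_rot: [3.142, -0.0, 1.428]
force: [-0.7, -0.6, -0.3]
width: 21.0
gripper_force: 59.0
```

play_rows(
  deltas=[0, 0, 0.7, 0, 0, 0, 0, 0, 0, 0.7, 0, 0, 0, 0],
)

```text
clock: 10.92
eef_pos: [456.8, -173.4, 69.9]
tool_rot: [-3.142, -0.0, 1.428]
force: [-0.4, 0.2, -0.5]
width: 20.6
gripper_force: 59.0
```

play_rows(
  deltas=[0, 0, 0.6, 0, 0, 0, 0, 0, 0, 0.6, 0, 0, 0, 0],
)

```text
clock: 11.18
eef_pos: [456.8, -173.4, 69.3]
tool_rot: [3.142, 0.0, 1.428]
force: [-0.4, 0.6, 0.8]
width: 20.7
gripper_force: 59.0
```

play_rows(
  deltas=[0, 0, 0.4, 0, 0, 0, 0, 0, 0, 0.4, 0, 0, 0, 0],
)

```text
clock: 11.42
eef_pos: [456.8, -173.5, 69.0]
tool_rot: [3.141, -0.0, 1.428]
force: [-0.0, 0.1, 1.2]
width: 20.6
gripper_force: 59.2
```

```bash
python3 -c "
from h import *
sst()"
```

```text
t11.43 p [ 456.8 -173.5   69. ] r [179.99  -0.    81.82] F [-0.   0.1  1.2] T [0.13 0.1  0.07] w20.6 g59 q [ 0.11  0.64  0.28  2.09 -0.39  0.46  0.55]
s -169.5 lat -0.4 Fax 0.1
```

play_rows(
  deltas=[3, 0, 0, 0, 0, 0, 0, 6, 0, 0, 0, 0, 0, 0, 8, 0, 0, 0, 0, 0, 0, 8, 0, 0, 0, 0, 0, 0],
)

```text
clock: 11.92
eef_pos: [458.2, -165.4, 69.0]
tool_rot: [3.141, 0.0, 1.428]
force: [0.6, -0.5, 2.8]
width: 20.8
gripper_force: 59.4
```

```bash
python3 -c "
from h import *
sst()"
```

```text
t11.93 p [ 458.2 -165.4   69. ] r [1.7998e+02 1.0000e-02 8.1830e+01] F [ 0.6 -0.5  2.8] T [-0.02 -0.08 -0.06] w20.8 g59 q [ 0.1   0.64  0.29  2.09 -0.39  0.46  0.54]
s -161.4 lat -0.6 Fax -0.4
```

play_rows(
  deltas=[1.5, 0, 0, 0, 0, 0, 0, 3, 0, 0, 0, 0, 0, 0, 4, 0, 0, 0, 0, 0, 0, 4, 0, 0, 0, 0, 0, 0],
)

```text
clock: 12.42
eef_pos: [458.4, -164.8, 69.3]
tool_rot: [3.14, 0.004, 1.426]
force: [-1.8, -8.3, 4.2]
width: 20.8
gripper_force: 59.6
```

play_rows(
  deltas=[1.5, 0, 0, 0, 0, 0, 0, 3, 0, 0, 0, 0, 0, 0, 4, 0, 0, 0, 0, 0, 0, 4, 0, 0, 0, 0, 0, 0],
)

```text
clock: 12.92
eef_pos: [459.4, -161.4, 69.3]
tool_rot: [3.139, 0.005, 1.425]
force: [-1.0, -9.3, 3.4]
width: 21.0
gripper_force: 59.6
```

```bash
python3 -c "
from h import *
sst()"
```

```text
t12.93 p [ 459.4 -161.4   69.3] r [179.84   0.27  81.66] F [-1.  -9.3  3.4] T [-1.79  0.33  0.04] w21.0 g60 q [ 0.08  0.64  0.29  2.1  -0.4   0.45  0.53]
s -157.2 lat -1.3 Fax -9.3
```

play_rows(
  deltas=[1.5, 0, 0, 0, 0, 0, 0, 3, 0, 0, 0, 0, 0, 0, 4, 0, 0, 0, 0, 0, 0, 4, 0, 0, 0, 0, 0, 0],
)

```text
clock: 13.42
eef_pos: [460.1, -157.5, 69.3]
tool_rot: [3.139, 0.005, 1.425]
force: [-1.4, -9.8, 3.3]
width: 20.9
gripper_force: 59.5
```

Run:
```python
from h import *
sst();c=camera_info("wrist");im=get_image("wrist");cv2.imwrite("pics/w7.png",im[...,::-1])
m=mask(im,(10,100,50),(28,255,255));b=mask(im,*COL["wedge"])
for u in(205,215,290,300):print(u,np.nonzero(m[:200,u])[0][-1:])
print([np.nonzero(b[:,u])[0].min() for u in(235,252,265)])
```

```text
t13.43 p [ 460.1 -157.5   69.3] r [179.83   0.27  81.65] F [-1.4 -9.8  3.3] T [-1.86  0.35 -0.01] w20.9 g60 q [ 0.07  0.64  0.29  2.1  -0.4   0.45  0.52]
s -153.3 lat -1.4 Fax -9.9
205 [110]
215 [110]
290 [110]
300 [110]
[np.int64(112), np.int64(112), np.int64(112)]
```

play_rows(
  deltas=[-12, 0, 0, 0, 0, 0, 0, -28, 0, 0, 0, 0, 0, 0, -30, 0, -40, 0, 0, 0.0, 0, -20, 0, -75, 0, 0, 0, 0, 35, -0.5, -80, 0, 0, -0.003, 0, 95, -1, -80, 0, 0, -0.003, 0, 155, -1, -80, 0, 0, -0.003, 0, 215, -1.5, -80, 0, 0, -0.003, 0, 275, -1.5, -80, 0, 0, -0.003, 0, 320, -1.5, -70, 0, 0, -0.003, 0],
)

```text
clock: 14.72
eef_pos: [504.0, 165.9, 138.8]
tool_rot: [3.141, -0.001, 1.433]
force: [0.4, -0.1, -0.2]
width: 20.7
gripper_force: 59.0
```

play_rows(
  deltas=[0, 0, 30, 0, 0, 0, 0, 0, 0, 60, 0, 0, 0, 0, 0, 0, 68.5, 0, 0, 0, 0, 0, 0, 68.5, 0, 0, 0, 0],
)

```text
clock: 15.22
eef_pos: [503.6, 162.6, 70.3]
tool_rot: [-3.141, 0.001, 1.43]
force: [0.9, -0.7, -1.1]
width: 20.9
gripper_force: 59.0
```

```bash
python3 -c "
from h import *
sst()"
```

```text
t15.22 p [503.6 162.6  70.3] r [-1.7995e+02  3.0000e-02  8.1940e+01] F [ 0.9 -0.7 -1.1] T [-0.02  0.02 -0.01] w20.9 g59 q [-0.59  0.69  0.34  1.98 -0.43  0.54 -0.09]
s 169.7 lat 0.0 Fax -0.6
```

play_rows(
  deltas=[0, 0, 0.8, 0, 0, 0, 0, 0, 0, 1.3, 0, 0, 0, 0, 0, 0, 1.3, 0, 0, 0, 0],
)

```text
clock: 15.6
eef_pos: [504.0, 163.6, 69.6]
tool_rot: [3.141, -0.001, 1.431]
force: [-0.5, 0.8, -0.1]
width: 20.8
gripper_force: 59.0
```

play_rows(
  deltas=[-2, 0, 0, 0, 0, 0, 0, -4, 0, 0, 0, 0, 0, 0, -6, 0, 0, 0, 0, 0, 0, -7, 0, 0, 0, 0, 0, 0, -7, 0, 0, 0, 0, 0, 0],
)

```text
clock: 16.23
eef_pos: [502.8, 156.2, 69.2]
tool_rot: [3.141, 0.0, 1.431]
force: [0.8, -1.3, 0.1]
width: 21.1
gripper_force: 59.1
```

```bash
python3 -c "
from h import *
sst()"
```

```text
t16.23 p [502.8 156.2  69.2] r [1.7999e+02 1.0000e-02 8.1980e+01] F [ 0.8 -1.3  0.1] T [-0.2   0.    0.02] w21.1 g59 q [-0.58  0.69  0.34  1.99 -0.43  0.53 -0.08]
s 163.3 lat -0.1 Fax -1.1
```

play_rows(
  deltas=[-1.5, 0, 0, 0, 0, 0, 0, -3, 0, 0, 0, 0, 0, 0, -4.5, 0, 0, 0, 0, 0, 0, -6, 0, 0, 0, 0, 0, 0, -7.5, 0, 0, 0, 0, 0, 0, -9, 0, 0, 0, 0, 0, 0, -9, 0, 0, 0, 0, 0, 0],
)

```text
clock: 17.1
eef_pos: [502.3, 150.9, 69.5]
tool_rot: [3.14, -0.004, 1.433]
force: [1.0, 8.3, 1.1]
width: 20.8
gripper_force: 59.3
```

```bash
python3 -c "
from h import *
sst()"
```

```text
t17.10 p [502.3 150.9  69.5] r [179.92  -0.24  82.12] F [1.  8.3 1.1] T [ 1.58 -0.2  -0.02] w20.8 g59 q [-0.56  0.68  0.33  2.   -0.43  0.53 -0.06]
s 158.0 lat -0.4 Fax 8.4
```

play_rows(
  deltas=[-1.5, 0, 0, 0, 0, 0, 0, -3, 0, 0, 0, 0, 0, 0, -4.5, 0, 0, 0, 0, 0, 0, -6, 0, 0, 0, 0, 0, 0, -6, 0, 0, 0, 0, 0, 0],
)

```text
clock: 17.73
eef_pos: [501.5, 144.8, 69.5]
tool_rot: [3.14, -0.004, 1.433]
force: [1.0, 7.6, 1.1]
width: 21.0
gripper_force: 59.3
```

Run:
```python
from h import *
sst();b=get_image("scene");cv2.imwrite("pics/s8.png",cv2.resize(b[140:230,220:340],(800,600),interpolation=cv2.INTER_CUBIC)[...,::-1])
```

```text
t17.73 p [501.5 144.8  69.5] r [179.92  -0.22  82.12] F [1.  7.6 1.1] T [ 1.57 -0.21  0.03] w21.0 g59 q [-0.55  0.68  0.33  2.   -0.43  0.52 -0.05]
s 151.9 lat -0.4 Fax 7.6
```

View pics/s8.png

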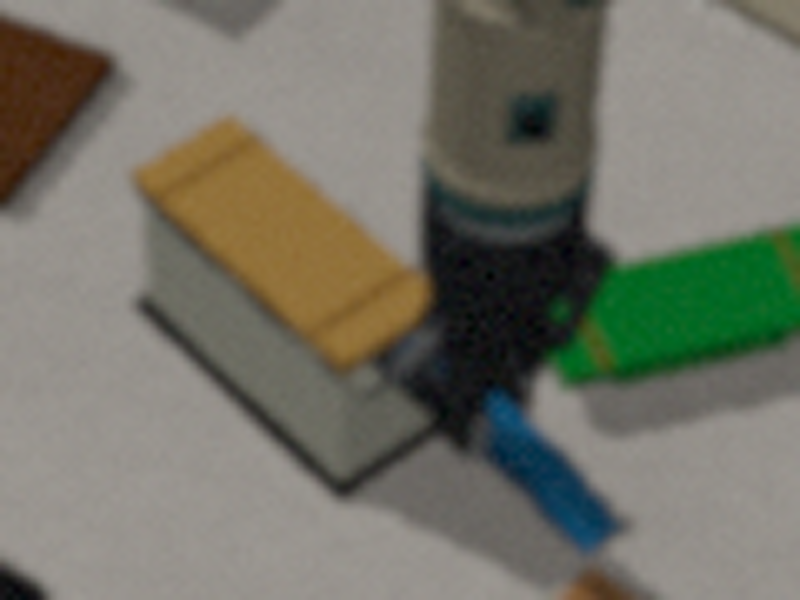

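play_rows(
  deltas=[12, 0, 0, 0, 0, 0, 0, 28, 0, 0, 0, 0, 0, 0, 30, 0, -40, 0, 0, 0, 0, 20, 0, -75, 0, 0, 0, 0, -35, 0, -80, 0, 0, 0, 0, -95, 0, -80, 0, 0, 0, 0, -155, 0, -80, 0, 0, 0, 0, -215, 0, -80, 0, 0, 0, 0, -275, 0, -80, 0, 0, 0, 0, -318, 0, -70, 0, 0, 0, 0],
)

```text
clock: 19.02
eef_pos: [456.4, -175.9, 139.4]
tool_rot: [3.14, 0.001, 1.429]
force: [0.5, 0.3, -0.2]
width: 20.6
gripper_force: 59.0
```

play_rows(
  deltas=[0, 0, 30, 0, 0, 0, 0, 0, 0, 60, 0, 0, 0, 0, 0, 0, 68.5, 0, 0, 0, 0, 0, 0, 69.5, 0, 0, 0, 0, 0, 0, 70, 0, 0, 0, 0, 0, 0, 70, 0, 0, 0, 0],
)

```text
clock: 19.77
eef_pos: [457.0, -173.4, 69.9]
tool_rot: [3.14, 0.0, 1.431]
force: [-0.3, 0.7, -1.1]
width: 20.7
gripper_force: 59.1
```

```bash
python3 -c "
from h import *
sst()"
```

```text
t19.77 p [ 457.  -173.4   69.9] r [1.7991e+02 2.0000e-02 8.2010e+01] F [-0.3  0.7 -1.1] T [-0.02 -0.   -0.01] w20.7 g59 q [ 0.11  0.64  0.29  2.09 -0.4   0.46  0.57]
s -169.4 lat -0.6 Fax 0.7
```

play_rows(
  deltas=[2.5, 0, 0.3, 0, 0, 0, 0, 5.5, 0, 0.3, 0, 0, 0, 0, 8.5, 0, 0.3, 0, 0, 0, 0, 11, 0, 0.3, 0, 0, 0, 0, 13, 0, 0.3, 0, 0, 0, 0, 15, 0, 0.3, 0, 0, 0, 0, 17, 0, 0.3, 0, 0, 0, 0, 18.5, 0, 0.3, 0, 0, 0, 0, 20, 0, 0.3, 0, 0, 0, 0, 20, 0, 0.3, 0, 0, 0, 0],
)

```text
clock: 21.02
eef_pos: [459.6, -157.1, 69.3]
tool_rot: [3.139, 0.004, 1.428]
force: [-1.5, -8.1, 3.6]
width: 20.9
gripper_force: 59.6
```

```bash
python3 -c "
from h import *
sst()"
```

```text
t21.02 p [ 459.6 -157.1   69.3] r [179.83   0.25  81.84] F [-1.5 -8.1  3.6] T [-1.53  0.3  -0.02] w20.9 g60 q [ 0.07  0.64  0.3   2.1  -0.41  0.45  0.54]
s -153.0 lat -0.9 Fax -8.2
```

play_rows(
  deltas=[1.5, 0, 0, 0, 0, 0, 0, 3, 0, 0, 0, 0, 0, 0, 4.5, 0, 0, 0, 0, 0, 0, 5.7, 0, 0, 0, 0, 0, 0, 5.7, 0, 0, 0, 0, 0, 0],
)

```text
clock: 21.65
eef_pos: [460.5, -151.5, 69.3]
tool_rot: [3.138, 0.004, 1.428]
force: [-0.0, -7.9, 2.8]
width: 20.8
gripper_force: 59.6
```

```bash
python3 -c "
from h import *
sst()"
```

```text
t21.65 p [ 460.5 -151.5   69.3] r [179.82   0.25  81.83] F [-0.  -7.9  2.8] T [-1.61  0.21 -0.02] w20.8 g60 q [ 0.05  0.64  0.3   2.1  -0.41  0.45  0.53]
s -147.3 lat -1.0 Fax -7.9
```

play_rows(
  deltas=[-15, 0, 0, 0, 0, 0, 0, -34, 0, 0, 0, 0, 0, 0, -35, 0, -40, 0, 0, 0, 0, -25, 0, -75, 0, 0, 0, 0, 30, 0, -80, 0, 0, 0, 0, 90, 0, -80, 0, 0, 0, 0, 150, 0, -80, 0, 0, 0, 0, 210, 0, -80, 0, 0, 0, 0, 270, 0, -80, 0, 0, 0, 0, 313.5, -0.5, -70, 0, 0, 0, 0],
)

```text
clock: 22.9
eef_pos: [503.0, 165.9, 138.6]
tool_rot: [-3.141, -0.001, 1.434]
force: [0.6, -0.6, -1.0]
width: 20.9
gripper_force: 59.1
```

play_rows(
  deltas=[0, 0, 30, 0, 0, 0, 0, 0, 0, 60, 0, 0, 0, 0, 0, 0, 68.5, 0, 0, 0, 0, 0, 0, 70, 0, 0, 0, 0, -3, 0, 70, 0, 0, 0, 0, -6, 0, 70, 0, 0, 0, 0, -9, 0, 70, 0, 0, 0, 0, -11, 0, 70, 0, 0, 0, 0],
)

```text
clock: 23.9
eef_pos: [501.7, 151.5, 69.1]
tool_rot: [3.141, -0.0, 1.431]
force: [-0.8, -0.1, -1.1]
width: 20.9
gripper_force: 59.1
```

```bash
python3 -c "
from h import *
sst()"
```

```text
t23.90 p [501.7 151.5  69.1] r [ 1.7998e+02 -1.0000e-02  8.1980e+01] F [-0.8 -0.1 -1.1] T [-0.01  0.01 -0.03] w20.9 g59 q [-0.57  0.69  0.35  2.   -0.44  0.53 -0.06]
s 158.5 lat 0.4 Fax -0.2
```

play_rows(
  deltas=[-1.5, 0, 0, 0, 0, 0, 0, -3, 0, 0, 0, 0, 0, 0, -4.5, 0, 0, 0, 0, 0, 0, -6, 0, 0, 0, 0, 0, 0, -7.5, 0, 0, 0, 0, 0, 0, -9, 0, 0, 0, 0, 0, 0, -10.5, 0, 0, 0, 0, 0, 0, -12, 0, 0, 0, 0, 0, 0, -13, 0, 0, 0, 0, 0, 0, -13, 0, 0, 0, 0, 0, 0],
)

```text
clock: 25.15
eef_pos: [500.7, 142.0, 69.2]
tool_rot: [3.14, -0.004, 1.433]
force: [0.7, 7.5, -0.1]
width: 20.8
gripper_force: 59.2
```

```bash
python3 -c "
from h import *
sst()"
```

```text
t25.15 p [500.7 142.   69.2] r [179.92  -0.21  82.12] F [ 0.7  7.5 -0.1] T [ 1.55 -0.2   0.02] w20.8 g59 q [-0.55  0.68  0.34  2.01 -0.44  0.52 -0.04]
s 148.9 lat 0.1 Fax 7.5
```

play_rows(
  deltas=[-1.5, 0, 0, 0, 0, 0, 0, -3, 0, 0, 0, 0, 0, 0, -3.6, 0, 0, 0, 0, 0, 0, -3.6, 0, 0, 0, 0, 0, 0],
)

```text
clock: 25.65
eef_pos: [500.1, 138.6, 69.2]
tool_rot: [3.14, -0.004, 1.433]
force: [0.9, 7.5, 1.7]
width: 20.9
gripper_force: 59.2
```

```bash
python3 -c "
from h import *
sst()"
```

```text
t25.65 p [500.1 138.6  69.2] r [179.93  -0.22  82.13] F [0.9 7.5 1.7] T [ 1.62 -0.23 -0.01] w20.9 g59 q [-0.54  0.68  0.34  2.01 -0.44  0.52 -0.03]
s 145.5 lat 0.1 Fax 7.6
```

play_rows(
  deltas=[17, 0, 0, 0, 0, 0, 0, 35, 0, 0, 0, 0, 0, 0, 36, 0, -40, 0, 0, 0, 0, 26, 0, -75, 0, 0, 0, 0, -30, 0, -80, 0, 0, 0, 0, -90, 0, -80, 0, 0, 0, 0, -150, 0, -80, 0, 0, 0, 0, -210, 0, -80, 0, 0, 0, 0, -270, 0, -80, 0, 0, 0, 0, -311.5, 0, -70, 0, 0, 0, 0],
)

```text
clock: 26.9
eef_pos: [456.1, -175.8, 139.2]
tool_rot: [3.14, 0.001, 1.429]
force: [-0.0, 0.2, -0.8]
width: 20.7
gripper_force: 59.1
```

play_rows(
  deltas=[0, 0, 30, 0, 0, 0, 0, 0, 0, 60, 0, 0, 0, 0, 0, 0, 69, 0, 0, 0, 0, 0, 0, 70.3, 0, 0, 0, 0, 2, 0, 70.3, 0, 0, 0, 0, 5, 0, 70.3, 0, 0, 0, 0, 8, 0, 70.3, 0, 0, 0, 0, 11, 0, 70.3, 0, 0, 0, 0, 14, 0, 70.3, 0, 0, 0, 0],
)

```text
clock: 28.02
eef_pos: [458.1, -159.3, 68.7]
tool_rot: [3.141, 0.0, 1.431]
force: [0.7, -1.0, 0.7]
width: 20.9
gripper_force: 59.3
```

```bash
python3 -c "
from h import *
sst()"
```

```text
t28.02 p [ 458.1 -159.3   68.7] r [1.7996e+02 1.0000e-02 8.1990e+01] F [ 0.7 -1.   0.7] T [-0.02 -0.03 -0.02] w20.9 g59 q [ 0.07  0.64  0.3   2.1  -0.42  0.45  0.56]
s -155.3 lat 0.3 Fax -0.9
```

Contact is due at s ≈ −151.5. Target s ≈ −142.3, plus about 3.7 mm of lag.

play_rows(
  deltas=[2, 0, 0, 0, 0, 0, 0, 4, 0, 0, 0, 0, 0, 0, 6, 0, 0, 0, 0, 0, 0, 7.5, 0, 0, 0, 0, 0, 0, 9, 0, 0, 0, 0, 0, 0, 10.5, 0, 0, 0, 0, 0, 0, 12, 0, 0, 0, 0, 0, 0, 13.5, 0, 0, 0, 0, 0, 0, 14, 0, 0, 0, 0, 0, 0, 14, 0, 0, 0, 0, 0, 0],
)

```text
clock: 29.28
eef_pos: [460.3, -149.3, 69.0]
tool_rot: [3.139, 0.005, 1.428]
force: [-1.1, -8.1, 1.7]
width: 20.8
gripper_force: 59.6
```

```bash
python3 -c "
from h import *
sst()"
```

```text
t29.27 p [ 460.3 -149.3   69. ] r [179.82   0.27  81.82] F [-1.1 -8.1  1.7] T [-1.65  0.26  0.02] w20.8 g60 q [ 0.04  0.64  0.31  2.1  -0.42  0.45  0.54]
s -145.1 lat -0.5 Fax -8.2
```

play_rows(
  deltas=[1.5, 0, 0, 0, 0, 0, 0, 3, 0, 0, 0, 0, 0, 0, 3, 0, 0, 0, 0, 0, 0, 3, 0, 0, 0, 0, 0, 0],
)

```text
clock: 29.78
eef_pos: [460.8, -146.0, 69.0]
tool_rot: [3.139, 0.004, 1.428]
force: [-0.9, -7.3, 3.7]
width: 21.0
gripper_force: 59.7
```

```bash
python3 -c "
from h import *
sst()"
```

```text
t29.77 p [ 460.8 -146.    69. ] r [179.82   0.25  81.83] F [-0.9 -7.3  3.7] T [-1.58  0.21  0.03] w21.0 g60 q [ 0.04  0.64  0.31  2.11 -0.43  0.45  0.53]
s -141.8 lat -0.5 Fax -7.3
```

play_rows(
  deltas=[-20, 0, 0, 0, 0, 0, 0, -39, 0, 0, 0, 0, 0, 0, -40, 0, -40, 0, 0, 0, 0, -30, 0, -75, 0, 0, 0, 0, 25, 0, -80, 0, 0, 0, 0, 85, 0, -80, 0, 0, 0, 0, 145, 0, -80, 0, 0, 0, 0, 205, 0, -80, 0, 0, 0, 0, 265, 0, -80, 0, 0, 0, 0, 308.5, 0, -70, 0, 0, 0, 0],
)

```text
clock: 31.02
eef_pos: [503.0, 166.9, 138.5]
tool_rot: [3.141, -0.002, 1.434]
force: [0.6, -1.2, -1.0]
width: 20.7
gripper_force: 59.2
```

play_rows(
  deltas=[0, 0, 30, 0, 0, 0, 0, 0, 0, 60, 0, 0, 0, 0, 0, 0, 68.5, 0, 0, 0, 0, 0, 0, 69.8, 0, 0, 0, 0, -3, 0, 69.8, 0, 0, 0, 0, -7, 0, 69.8, 0, 0, 0, 0, -11, 0, 69.8, 0, 0, 0, 0, -15, 0, 69.8, 0, 0, 0, 0, -18, 0, 69.8, 0, 0, 0, 0],
)

```text
clock: 32.15
eef_pos: [500.6, 144.9, 68.8]
tool_rot: [3.141, -0.0, 1.431]
force: [-0.4, -0.6, -0.7]
width: 20.7
gripper_force: 59.3
```

```bash
python3 -c "
from h import *
sst()"
```

```text
t32.15 p [500.6 144.9  68.8] r [179.99  -0.    81.97] F [-0.4 -0.6 -0.7] T [ 0.03  0.03 -0.05] w20.7 g59 q [-0.57  0.68  0.35  2.   -0.45  0.53 -0.03]
s 151.8 lat 0.5 Fax -0.7
```

Target s ≈ 142.3, so move 9.5 mm plus 3.5 mm of lag.

play_rows(
  deltas=[-2, 0, 0, 0, 0, 0, 0, -4, 0, 0, 0, 0, 0, 0, -6, 0, 0, 0, 0, 0, 0, -7.5, 0, 0, 0, 0, 0, 0, -9, 0, 0, 0, 0, 0, 0, -10.5, 0, 0, 0, 0, 0, 0, -12, 0, 0, 0, 0, 0, 0, -13, 0, 0, 0, 0, 0, 0, -13, 0, 0, 0, 0, 0, 0],
)

```text
clock: 33.28
eef_pos: [499.8, 135.6, 69.1]
tool_rot: [3.14, -0.004, 1.433]
force: [0.4, 7.1, 0.9]
width: 20.7
gripper_force: 59.4
```

```bash
python3 -c "
from h import *
sst()"
```

```text
t33.27 p [499.8 135.6  69.1] r [179.92  -0.22  82.13] F [0.4 7.1 0.9] T [ 1.53 -0.24 -0.07] w20.7 g59 q [-0.54  0.68  0.35  2.01 -0.45  0.52 -0.01]
s 142.5 lat 0.1 Fax 7.1
```

play_rows(
  deltas=[20, 0, 0, 0, 0, 0, 0, 40, 0, 0, 0, 0, 0, 0, 90, 0, 0, 0, 0, 0, 0, 120, 0, 0, 0, 0, 0, 0, 120, 0, 0, 0, 0, 0, 0, 120, 0, 0, 0, 0, 0, 0],
)

```text
clock: 34.02
eef_pos: [515.2, 250.4, 68.4]
tool_rot: [-3.141, 0.001, 1.431]
force: [0.5, -0.6, -0.6]
width: 21.0
gripper_force: 59.2
```

Run:
```python
from h import *
sst();go(521,304,-15.5,90.5)
c=camera_info("top");im=get_image("top");k=blob(mask(im,*COL["lid"]),(253,197));print(rect(c,k,114),cv2.boundingRect(k))
```

```text
t34.02 p [515.2 250.4  68.4] r [-1.7998e+02  8.0000e-02  8.1990e+01] F [ 0.5 -0.6 -0.6] T [-0.02  0.02  0.01] w21.0 g59 q [-0.75  0.74  0.4   1.86 -0.46  0.63 -0.21]
s 258.3 lat 0.8 Fax -0.5
d [54.  -1.7 83.8] w [-0.0005  0.0014 -0.1485]
[479.4  -5.8  62.8 164.6  81.7] (222, 181, 62, 29)
```

play_rows(
  deltas=[54, -1.7, 10, 0, 0, -0.1485, 0, 54, -1.7, 50, 0, 0, -0.1485, 0, 54, -1.7, 75, 0, 0, -0.1485, 0, 54, -1.7, 82, 0, 0, -0.1485, 0, 54, -1.7, 83.5, 0, 0, -0.1485, 0, 54, -1.7, 84, 0, 0, -0.1485, 0, 54, -1.7, 84, 0, 0, -0.1485, 0],
)

```text
clock: 34.95
eef_pos: [522.0, 305.1, -14.3]
tool_rot: [3.14, -0.001, 1.579]
force: [0.2, -0.0, -0.0]
width: 21.1
gripper_force: 59.2
```

play_rows(
  deltas=[0, 0, 1.2, 0, 0, 0, 0, 0, 0, 1.2, 0, 0, 0, 0],
)

```text
clock: 35.2
eef_pos: [521.9, 305.2, -15.7]
tool_rot: [3.141, -0.001, 1.58]
force: [-0.2, -1.0, 4.4]
width: 20.9
gripper_force: 59.9
```

play_rows(
  deltas=[0, 0, 0, 0, 0, 0, 0.5, 0, 0, 0, 0, 0, 0, 0.7, 0, 0, 0, 0, 0, 0, 1, 0, 0, 0, 0, 0, 0, 1, 0, 0, -40, 0, 0, 0, 1, 0, 0, -100, 0, 0, 0, 1, 0, 0, -160, 0, 0, 0, 1, 0, 0, -185, 0, 0, 0, 1, 0, 0, -185, 0, 0, 0, 1, 0, 0, -185, 0, 0, 0, 1],
)

```text
clock: 36.45
eef_pos: [520.4, 304.7, 167.4]
tool_rot: [-3.14, 0.001, 1.58]
force: [-1.6, -0.4, 0.0]
width: 85.6
gripper_force: 0.0
```

Run:
```python
from h import *
sst();c=camera_info("wrist");im=get_image("wrist")
for n,z in(("wedge",15),("cork",5)):
    k=blob(mask(im,*COL[n]));print(n,rect(c,k,z),cv2.boundingRect(k))
cad(0,180)
```

```text
t36.45 p [520.4 304.7 167.4] r [-1.799e+02  4.000e-02  9.051e+01] F [-1.6 -0.4  0. ] T [ 0.03 -0.01  0.  ] w85.6 g0 q [-0.85  0.65  0.45  1.7  -0.35  0.88 -0.24]
s 312.8 lat 3.1 Fax -0.6
wedge [521.9 307.2  23.2 154.8  90.7] (241, 81, 25, 153)
cork [522.3 309.2  99.6 228.9  90.4] (200, 36, 109, 222)
d [-309.7  -43.   -12.5] w [-0.0025  0.0015  0.1485]
```

play_rows(
  deltas=[-60, -8, -10, 0, 0, 0.03, 1, -120, -16, -10, 0, 0, 0.06, 1, -180, -25, -10, 0, 0, 0.1, 1, -240, -34, -10, 0, 0, 0.13, 1, -295, -42, -10, 0, 0, 0.1485, 1, -309.7, -43, -10, 0, 0, 0.1485, 1, -309.7, -43, 10, 0, 0, 0.1485, 1, -309.7, -43, 40, 0, 0, 0.1485, 1, -309.7, -43, 40, 0, 0, 0.1485, 1, -309.7, -43, 40, 0, 0, 0.1485, 1],
)

```text
clock: 37.75
eef_pos: [481.3, -4.8, 128.6]
tool_rot: [-3.141, 0.0, 1.432]
force: [0.1, 0.2, 1.0]
width: 85.4
gripper_force: 0.0
```

Run:
```python
from h import *
s=sst();cad(0,66);c=camera_info("wrist");im=get_image("wrist");cv2.imwrite("pics/w9.png",im[...,::-1])
m=mask(im,(10,100,50),(28,255,255))
for v in range(60,240,40):
    r=np.nonzero(m[v])[0]
    if len(r): r=[r.min(),r.max()+1];P=onz(c,[(r[0],v),(r[1],v)],114);print(v,r,P.mean(0).round(1),np.linalg.norm(P[1]-P[0]).round(1))
r=np.nonzero(m[:,250])[0];print(r[:1],onz(c,[(250,r[0])],114))
```

```text
t37.75 p [481.3  -4.8 128.6] r [-1.7998e+02  1.0000e-02  8.2030e+01] F [0.1 0.2 1. ] T [-0.   -0.02  0.02] w85.4 g0 q [-0.35  0.55  0.44  2.07 -0.4   0.61  0.23]
s 0.8 lat -1.2 Fax 0.2
d [-0.8 -1.2 62.6] w [-0.0003  0.0001  0.0005]
60 [np.int64(81), np.int64(87)] [408.9  96.5 114. ] 3.1
100 [np.int64(72), np.int64(310)] [459.5  69.6 114. ] 126.8
140 [np.int64(190), np.int64(308)] [487.   44.2 114. ] 65.5
180 [np.int64(193), np.int64(306)] [484.1  21.2 114. ] 65.3
220 [np.int64(195), np.int64(303)] [480.3  -3.7 114. ] 65.0
[77] [[492.20180524  76.81312396 114.        ]]
```

play_rows(
  deltas=[-0.8, -1, 30, 0, 0, 0, 1, -0.8, -1, 50, 0, 0, 0, 1, -0.8, -1, 60, 0, 0, 0, 1, -0.8, -1, 62.5, 0, 0, 0, 1, -0.8, -1, 62.5, 0, 0, 0, 1],
)

```text
clock: 38.42
eef_pos: [480.5, -5.8, 66.6]
tool_rot: [3.141, -0.0, 1.431]
force: [-0.4, 0.2, -0.4]
width: 85.5
gripper_force: 0.0
```

play_rows(
  deltas=[0, 0, 0, 0, 0, 0, 0, 0, 0, 0, 0, 0, 0, 0, 0, 0, 0, 0, 0, 0, 0, 0, 0, 0, 0, 0, 0, 0, 0, 0, 0, 0, 0, 0, 0],
)

```text
clock: 39.05
eef_pos: [479.5, -5.6, 66.4]
tool_rot: [-3.141, -0.001, 1.431]
force: [-2.5, 0.7, 5.8]
width: 64.7
gripper_force: 68.6
```

```bash
python3 -c "
from h import *
sst()"
```

```text
t39.05 p [479.5  -5.6  66.4] r [-1.7996e+02 -3.0000e-02  8.2010e+01] F [-2.5  0.7  5.8] T [ 0.06  0.58 -0.03] w64.7 g69 q [-0.28  0.65  0.34  2.11 -0.48  0.45  0.3 ]
s -0.1 lat 0.5 Fax 0.4
```

play_rows(
  deltas=[0, 0, -1, 0, 0, 0, 0, 0, 0, -2, 0, 0, 0, 0, 0, 0, -3, 0, 0, 0, 0, 0, 0, -4, 0, 0, 0, 0, 0, 0, -5, 0, 0, 0, 0, 0, 0, -6, 0, 0, 0, 0],
)

```text
clock: 39.8
eef_pos: [479.3, -5.6, 71.9]
tool_rot: [-3.14, -0.0, 1.431]
force: [-0.7, 0.5, -16.4]
width: 64.1
gripper_force: 70.7
```

play_rows(
  deltas=[0, 0, -1, 0, 0, 0, 0, 0, 0, -2, 0, 0, 0, 0, 0, 0, -3, 0, 0, 0, 0, 0, 0, -4, 0, 0, 0, 0, 0, 0, -5, 0, 0, 0, 0, 0, 0, -6, 0, 0, 0, 0],
)

```text
clock: 40.55
eef_pos: [480.2, -5.9, 78.2]
tool_rot: [3.141, -0.0, 1.431]
force: [0.2, 0.6, -2.2]
width: 64.5
gripper_force: 72.2
```

```bash
python3 -c "
from h import *
sst()"
```

```text
t40.55 p [480.2  -5.9  78.2] r [179.97  -0.    81.99] F [ 0.2  0.6 -2.2] T [ 0.01 -0.03 -0.01] w64.5 g72 q [-0.29  0.63  0.36  2.11 -0.47  0.48  0.29]
s -0.4 lat -0.3 Fax 0.6
```

play_rows(
  deltas=[0, 0, -15, 0, 0, 0, 0, 0, 0, -45, 0, 0, 0, 0, 0, 0, -65, 0, 0, 0, 0, 0, 0, -65, 0, 0, 0, 0],
)

```text
clock: 41.05
eef_pos: [481.3, -5.8, 144.8]
tool_rot: [3.138, -0.001, 1.431]
force: [-0.2, 1.1, -2.3]
width: 64.3
gripper_force: 72.3
```

```bash
python3 -c "
from h import *
sst();go(470.5,-324.6,60,104.5)"
```

```text
t41.05 p [481.3  -5.8 144.8] r [ 1.7978e+02 -4.0000e-02  8.2010e+01] F [-0.2  1.1 -2.3] T [ 0.03 -0.02  0.02] w64.3 g72 q [-0.37  0.52  0.46  2.06 -0.38  0.64  0.21]
s -0.1 lat -1.3 Fax 1.1
d [-317.2   33.3   84.7] w [ 0.004  -0.     -0.3925]
```

play_rows(
  deltas=[-45, 5, 0, 0, 0, -0.05, 0, -95, 10, 0, 0, 0, -0.12, 0, -145, 15, 0, 0, 0, -0.18, 0, -195, 20, 0, 0, 0, -0.24, 0, -245, 26, 0, 0, 0, -0.3, 0, -290, 31, 20, 0, 0, -0.36, 0, -317, 33.3, 50, 0, 0, -0.393, 0, -317, 33.3, 84, 0, 0, -0.393, 0, -317, 33.3, 84, 0, 0, -0.393, 0, -317, 33.3, 84, 0, 0, -0.393, 0],
)

```text
clock: 42.3
eef_pos: [469.1, -324.1, 59.4]
tool_rot: [3.141, 0.0, 1.825]
force: [0.7, -0.1, -2.4]
width: 64.5
gripper_force: 72.2
```

Run:
```python
from h import *
st();go(470.5,-324.6,-1,104.5)
im=get_image("wrist");cv2.imwrite("pics/w10.png",im[...,::-1])
c=camera_info("wrist")
```

```text
t42.30 p [ 469.1 -324.1   59.4] r [179.99   0.   104.54] F [ 0.7 -0.1 -2.4] T [-0.01 -0.   -0.01] w64.5 g72 q [ 0.4   0.73  0.25  1.87 -0.3   0.57  1.1 ]
d [-0.8  1.2 60.4] w [0.0002 0.     0.0008]
```

View pics/w10.png

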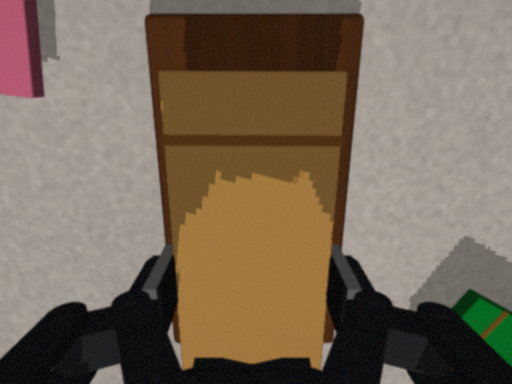

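The lid (u 160–347 at v 72) hangs level and square over the board (u 147–363 at v 15).

play_rows(
  deltas=[-0.8, 1.2, 30, 0, 0, 0, 0, -0.8, 1.2, 50, 0, 0, 0, 0, -0.8, 1.2, 57, 0, 0, 0, 0, -0.8, 1.2, 59.5, 0, 0, 0, 0, -0.8, 1.2, 59.5, 0, 0, 0, 0],
)

```text
clock: 42.98
eef_pos: [470.8, -325.1, 0.4]
tool_rot: [3.141, 0.001, 1.824]
force: [0.3, 0.4, -1.8]
width: 64.1
gripper_force: 72.2
```

play_rows(
  deltas=[0, 0, 0.7, 0, 0, 0, 0, 0, 0, 1.3, 0, 0, 0, 0, 0, 0, 1.3, 0, 0, 0, 0],
)

```text
clock: 43.35
eef_pos: [470.6, -325.1, -0.8]
tool_rot: [3.141, 0.001, 1.824]
force: [-0.5, 1.1, 4.4]
width: 64.2
gripper_force: 73.1
```

play_rows(
  deltas=[0, 0, 0.5, 0, 0, 0, 0, 0, 0, 1, 0, 0, 0, 0, 0, 0, 1, 0, 0, 0, 0],
)

```text
clock: 43.72
eef_pos: [470.7, -325.0, -0.9]
tool_rot: [3.14, 0.001, 1.824]
force: [-2.3, 2.2, 13.8]
width: 64.3
gripper_force: 74.2
```

Seated on the board. I'll back off the load slightly, release and rise.

play_rows(
  deltas=[0, 0, -1.2, 0, 0, 0, 0, 0, 0, -1.2, 0, 0, 0, 1, 0, 0, -1.2, 0, 0, 0, 1, 0, 0, -1.2, 0, 0, 0, 1, 0, 0, -1.2, 0, 0, 0, 1, 0, 0, -30, 0, 0, 0, 1, 0, 0, -80, 0, 0, 0, 1, 0, 0, -140, 0, 0, 0, 1, 0, 0, -180, 0, 0, 0, 1, 0, 0, -180, 0, 0, 0, 1],
)

```text
clock: 44.98
eef_pos: [472.0, -326.3, 180.5]
tool_rot: [3.137, 0.005, 1.824]
force: [-0.5, 0.3, -0.9]
width: 85.8
gripper_force: 0.0
```

Run:
```python
from h import *
s=st();c=camera_info("wrist");im=get_image("wrist");t=get_image("top");ct=camera_info("top")
k=blob(mask(im,(13,100,50),(28,255,255)));print("lid",rect(c,k,45),cv2.boundingRect(k))
old=cv2.imread("pics/t0.png")[...,::-1].copy()
k=blob(mask(t,*COL["wedge"]),(157,187));print("wedge",rect(ct,k,20))
for n,(u,v) in dict(bottle=(178,117),candle=(240,116),plant=(310,105)).items():
    a,b=[x[v-22:v+22,u-22:u+22].astype(int) for x in(old,t)];print(n,abs(a-b).mean().round(1))
cv2.imwrite("pics/t11.png",np.vstack([t[:280],im[:240]])[...,::-1])
```

```text
t44.98 p [ 472.  -326.3  180.5] r [179.72   0.29 104.51] F [-0.5  0.3 -0.9] T [-0.02 -0.03 -0.01] w85.8 g0 q [ 0.34  0.57  0.33  1.78 -0.24  0.83  1.04]
lid [ 468.8 -316.9  114.7  213.   104.5] (182, 34, 136, 225)
wedge [521.5 300.6  21.5 151.3  90.5]
bottle 7.6
candle 6.9
plant 6.2
```

View pics/t11.png

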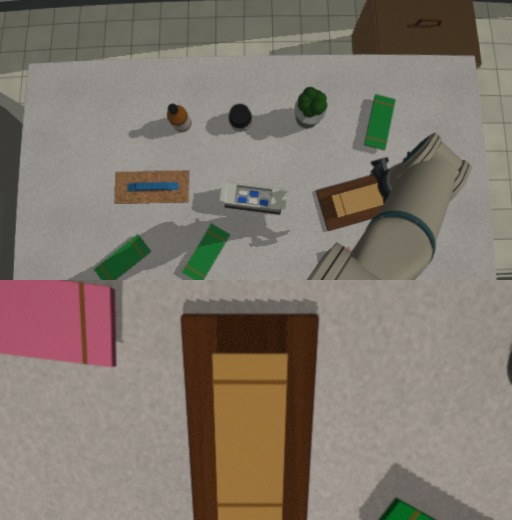

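The lid lies flat and centred on the board at (355,200) in the top view. The wedge is on the mat at (153,187), the caddy is open, and the bottle, candle and plant haven't moved.

```bash
python3 -c "
from cell import *
print(finish_job())"
```

```text
the job is handed in; nothing more can be done
None
```

The job is handed in at about 45 s: by my estimate from the wedge's travel, both lid ends were about 8 to 10 mm up before I gripped it, and it was never cocked more than about 1.5°; the lid is now centred on the board and the wedge on the mat, with one slip, a 58 N fingertip press on the wedge while finding its height.

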